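# Park the spare microscope optics in their fitted holders

## Task

Put the spare optics away in the grey holders: the stepped black eyepiece upright in the wide round cup, the filter cube upright in the square pocket and squared up with its sides, and the long lens tube upright in the narrow round cup; once the tube stands in its cup, set the short black ring flat and centred on top of it. Set each down without letting it drop, and do not disturb the objective case, the dropper bottle or the cover-glass carton.

Things in the scene. Friction and masses are not known exactly. Their poses are not given: they have to be found in the camera images.
- eyepiece: spare microscope eyepiece, all black, stepped round body standing upright: lower part 42 mm diameter from 0 to 36 mm height, neck 32 mm diameter from 36 to 60 mm; 0.12 kg. Origin at the centre of its underside, z up along its axis
- filter_cube: black filter cube standing upright, block 40 x 40 x 36 mm high, with a round dark glass standing about 4 mm proud of its -x face (44 mm over all); 0.14 kg. Origin on its underside 2 mm from the block's centre: the block reaches x -18 to +22 mm, y -20 to +20 mm, z 0 to 36 mm. Grip it on its two y faces, 40 mm apart
- cube_centre (a point): the centre of the filter cube's 40 x 40 mm block, at its underside; axes as the filter cube's
- lens_tube: the long lens tube: plain black round tube, 30 mm diameter, 28 mm high, standing upright; treat it as solid with a flat top; 0.06 kg. Origin at the centre of its underside, z up
- short_ring: the short black ring (retaining tube), 30 mm diameter, 12 mm high, lying flat; as a body it is solid; 0.04 kg. Origin at the centre of its underside, z up
- wide_cup: wide round grey cup for the eyepiece, fixed to the table: bore 60 mm, wall 4 mm, rim 12 mm above the table, inner floor 5 mm above the table (7 mm deep), foot flange 78 mm diameter, 3 mm high. Origin at the centre of its underside on the table
- narrow_cup: narrow round grey cup for the long lens tube, fixed to the table: bore 46 mm, wall 4 mm, rim 12 mm above the table, inner floor 5 mm above the table (7 mm deep), foot flange 64 mm diameter, 3 mm high. Origin at the centre of its underside on the table
- square_pocket: square grey pocket for the filter cube, fixed to the table: inside 60 x 60 mm, wall 4 mm, rim 12 mm above the table, inner floor 5 mm above the table (7 mm deep), foot flange 78 x 78 mm, 3 mm high. Origin at the centre of its underside, x and y along its sides; the cube may stand in it in any quarter turn
- objective_case: bystander: round screw case, white below with a black cap, 44 mm diameter, 60 mm high; origin at the centre of its underside
- oil_bottle: bystander: small amber dropper bottle with a black dropper cap, 29 mm diameter, 83 mm high; origin at the centre of its underside
- slide_pack: bystander: small green and white carton of cover glasses, 60 x 60 x 28 mm; origin at the centre of its underside
Things that resemble listed ones, but are neither listed nor needed, are in the scene too. Leave any purple look-alike of the lens_tube alone.

How it is judged:
On the way, in this order (a step that is already met when the one before it is completed fails the run):
1. the long lens tube stands upright in the narrow cup (horizontal distance between lens_tube and narrow_cup below 0.0105 m and z of lens_tube in the frame of narrow_cup between 0.002 and 0.0085 m and angle between lens_tube's own z axis and vertical below 0.12 rad), for 0.2 s.
2. the short ring lies flat and centred on the long lens tube, which stands in the narrow cup (all of step 1 and horizontal distance between short_ring and lens_tube below 0.009 m and z of short_ring in the frame of lens_tube between 0.0255 and 0.0305 m and angle between short_ring's own z axis and vertical below 0.12 rad), for 0.2 s.
At the end, for the whole second after the job is handed in: Eyepiece in the wide cup, long tube in the narrow cup, filter cube in the square pocket (within 0.3 rad of square, any quarter turn), all on the floors; short ring flat on the long tube within 9 mm of its axis; all within 0.12 rad of upright, released, at rest (all of step 2 and horizontal distance between eyepiece and wide_cup below 0.0115 m and z of eyepiece in the frame of wide_cup between 0.002 and 0.0085 m and angle between each of eyepiece, filter_cube's own z axis and vertical below 0.12 rad and x of cube_centre in the frame of square_pocket between -0.0125 and 0.0125 m and y of cube_centre in the frame of square_pocket between -0.0125 and 0.0125 m and z of filter_cube in the frame of square_pocket between 0.002 and 0.0085 m and (angle between the x axis of filter_cube and the x axis of square_pocket, either way round below 0.3 rad or angle between the x axis of filter_cube and the y axis of square_pocket, either way round below 0.3 rad) and linear speed of each of eyepiece, filter_cube, lens_tube, short_ring below 0.02 m/s and contact force between the fingers and eyepiece below 0.1 N and contact force between the fingers and filter_cube below 0.1 N and contact force between the fingers and lens_tube below 0.1 N and contact force between the fingers and short_ring below 0.1 N); the robot touches nothing.
It fails at once if the objective case, dropper bottle or carton is moved more than 15 mm or tipped (distance of any of objective_case, oil_bottle, slide_pack from where it was at the start of the episode above 0.015 m or angle between any of objective_case, oil_bottle, slide_pack's own z axis and vertical above 0.3 rad).
It fails at once if the eyepiece is dropped or flung: faster than 0.5 m/s (a fall of about 13 mm) while not held (linear speed of eyepiece above 0.5 m/s and contact force between the fingers and eyepiece below 0.02 N).
It fails at once if the filter_cube is dropped or flung: faster than 0.5 m/s (a fall of about 13 mm) while not held (linear speed of filter_cube above 0.5 m/s and contact force between the fingers and filter_cube below 0.02 N).
It fails at once if the lens_tube is dropped or flung: faster than 0.5 m/s (a fall of about 13 mm) while not held (linear speed of lens_tube above 0.5 m/s and contact force between the fingers and lens_tube below 0.02 N).
It fails at once if the short_ring is dropped or flung: faster than 0.5 m/s (a fall of about 13 mm) while not held (linear speed of short_ring above 0.5 m/s and contact force between the fingers and short_ring below 0.02 N).
It also fails if it takes over 96 s, if anything falls off the work surface, if the arm or the gripper's body presses on something with over 40 N, if the wrist force passes 120 N, or if a joint passes its speed limit or range.

## Robot

A 7-joint arm with a two-finger parallel gripper is mounted at the origin on a cart in front of the work surface, level with it; the furniture and walls round the work are solid. World frame = base frame: x ahead of the robot, y to its left, z up, the work surface at z = 0. Lengths are in m, angles in rad, forces in N, time in s.
With the tool pointing down it reaches from about 0.4 to 0.875 m from the base axis. Payload 19.3 kg.
Tool frame: the origin (TCP) lies midway between the tips of the shut fingers; the grasp point (between the pads) lies 19 mm behind it; z points along the fingers, y is the line along which they close (so a half turn about z gives the same grasp; the last joint's range is limited). The gripper opens to 85 mm and grips with 20 to 120 N. Pads are 22 mm wide; open, the fingers measure 114 mm over their backs; the gripper's body (76 mm by 85 mm) begins 54 mm behind the grasp point. The pads swing forward as they close: fully open they stand 13 mm farther back than shut.
Start: joints at [-1.257, 0.521, -0.036, 1.599, 0.021, 1.021, -0.113], TCP at [0.234, 0.58, 0.231] pointing down, gripper open.
Joint ranges: [-2.91, 2.91], [-0.3, 2.13], [-1.5, 1.42], [0.17, 2.43], [-1.26, 4.41], [0.16, 1.93], [-2.52, 2.52]. Speed limits (rad/s): [1.89, 1.89, 2.39, 2.39, 3.01, 3.01, 3.01].

## Interface

Orientations are given as [roll, pitch, yaw] about the fixed x, y, z axes, in that order (R = Rz(yaw) Ry(pitch) Rx(roll)).
In Python, from workcell import bot gives the robot as it stands.
- The arm moves only by the tool move_arm, never from a script. Its argument "moves" is a list that holds one entry, the list of rows, each a list of 7 numbers: the opening, from 0 (shut) to 1 (fully open), then the shift along the tool's x, y, z in units of 1000 mm (1.0 is 1000 mm), then the turn, a rotation vector about the tool's x, y, z in units of 2 pi rad (1.0 is 2 pi rad). A call has 1 to 5 rows; each row is the pose to reach, as a shift and turn from the pose commanded when the call began, along the tool's axes at that moment, turning the shorter way round; what a row does not reach only later rows make up. A row lasts 1/10 s, in which the tool goes at most 50 mm and 8.59 degrees, less where a joint would pass 70% of its speed; a pose out of reach is approached as far as the arm can. A call with a number of a shift or a turn outside -1 to 1 is refused whole. A call with a gripper value outside its range is refused whole. The fingers move at their own pace and stop on an object; "force" is the grip in N (left out, the last holds). Time passes only in rows, so rows that repeat a pose let the fingers close. It gives the time, the measured TCP pose, the force, the opening and the grip force at its end, in the units of the state.
- bot.observe(): the state, without advancing time (a new reading comes with each control period).
- bot.grab_frame(name): name is "side" or "top" or "wrist"; returns the picture (480x640x3 uint8, red, green, blue); there is no depth.
- bot.camera_params(name): a dict with "vertical_fov" (degrees; the focal length in pixels is half the picture's height over the tangent of half this angle, whatever the lens; pixels are square), "cx", "cy" (the principal point, pixels), "R" (3x3) and "t" (3): a world point X has camera coordinates R X + t. Camera axes: x right, y down, z forward; pixel columns grow to the right and rows downward; lengths in m; the calibration is good to about 2 mm. A picture is of the moment at which its call begins: read the wrist's pose just before it. camera_params takes no time and is no camera call; for the wrist camera it gives the pose at the moment of the call.
- bot.job_done(): hands the job in; it is judged then, once.
The state is a dict: "clock": time; "qpos": joint angles; "qd": joint speeds; "joint_efforts": joint torques, N m; "position": TCP position; "tool_rot": TCP orientation; "force": force on the tool from outside, world axes, zero at the start; "moment": the same for the moment, N m; "grip_width": finger opening in m; "finger_force": force on a finger pad.
Only numpy, scipy, OpenCV 4.12 (cv2) and the standard library are available. Lean on these libraries where they do the work, as an engineer would, in place of code of your own. Each camera call takes 0.05 s, during which the arm holds its last target. There are 200 camera calls.

## Working session

There is one attempt and no reset: what is moved stays moved. The work goes in short steps, Python scripts to look and compute and a tool call to move; the robot and the scene stay as the last step left them, time stands still between calls to the robot, and variables do not carry over. Pictures are saved under pics/ and viewed, at most 16 in all, crops included, and the job is handed in when it is done.

Besides the shell and the picture viewer there is one more tool, called after "Request:" as name(argument=value, ...), one argument or row to a line, values as JSON. move_arm: Moves the arm, as the interface text tells. Shifts and turns lie within -1 to 1; 1 stands for 1000 mm of shift or 2 pi rad of turn. Its arguments: {"type":"object","properties":{"moves":{"type":"array"},"force":{"type":"number"}},"required":["moves"]}

```bash
ls; mkdir -p pics
python3 - <<'E'
from workcell import bot
import cv2
s=bot.observe()
print({k:s[k] for k in('clock','position','tool_rot','grip_width')})
for n in('top','side','wrist'):
    p=bot.camera_params(n);print(n,p)
    cv2.imwrite(f'pics/{n}0.png',bot.grab_frame(n)[:,:,::-1])
E
```

```text
pics
{'clock': 0.0, 'position': array([0.2339662 , 0.57920657, 0.23072065]), 'tool_rot': array([-3.14048114e+00,  1.12053279e-04,  2.75776888e+00]), 'grip_width': 0.08537376606053075}
top {'vertical_fov': 53.686049971139795, 'cx': 317.03561858183275, 'cy': 244.88392073715838, 'R': array([[-2.29289599e-02, -9.99735976e-01, -1.49694980e-03],
       [-9.99166722e-01,  2.29664249e-02, -3.37402671e-02],
       [ 3.37657384e-02,  7.22073195e-04, -9.99429514e-01]]), 't': array([-0.08310155,  0.56270875,  1.00681381])}
side {'vertical_fov': 54.11329804270277, 'cx': 316.52483244243945, 'cy': 245.86447146494163, 'R': array([[-0.99925226,  0.03763559, -0.00885944],
       [ 0.03412356,  0.75069625, -0.65976566],
       [-0.01817992, -0.65957464, -0.75141918]]), 't': array([0.57643394, 0.07415143, 0.97649148])}
wrist {'vertical_fov': 70.50598867471388, 'cx': 319.6156249359276, 'cy': 239.33694337260278, 'R': array([[ 0.37327685,  0.92771927, -0.00116111],
       [ 0.89579692, -0.36010652,  0.26052096],
       [ 0.24127219, -0.09828656, -0.96546749]]), 't': array([-0.62450011, -0.03511126,  0.37834535])}
```

View pics/top0.png

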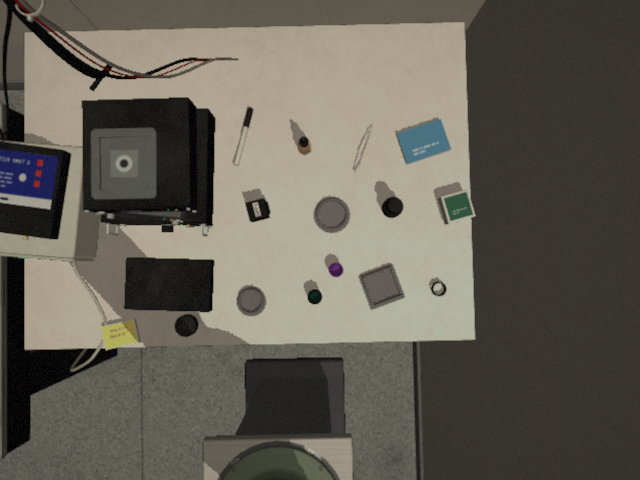

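View pics/side0.png

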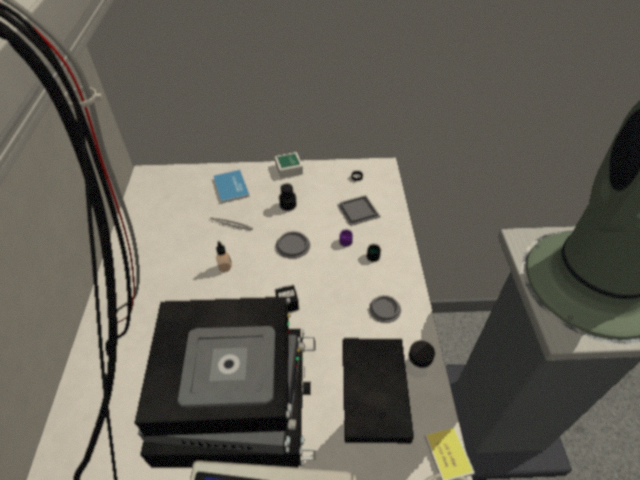

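Candidates (top view): the lens tube could be (315,297), black, or (335,269), the purple look-alike to leave alone. The eyepiece is at (392,207), stepped in the side view at (288,198). The objective case at (186,325) is a bystander. The short ring is at (438,288), the cube at (258,209). The wide cup is at (331,214), narrow cup (251,300) and pocket (381,285).

```bash
cat > h.py <<'E'
import numpy as np, cv2
from workcell import bot
def ray(p,uv,z,H=480):
    f=H/2/np.tan(np.radians(p['vertical_fov']/2))
    R=np.array(p['R']);t=np.array(p['t']);C=-R.T@t
    d=R.T@np.array([(uv[0]-p['cx'])/f,(uv[1]-p['cy'])/f,1.])
    return C+d*(z-C[2])/d[2]
def proj(p,X):
    f=240/np.tan(np.radians(p['vertical_fov']/2));c=np.array(p['R'])@X+p['t']
    return np.array([p['cx']+f*c[0]/c[2],p['cy']+f*c[1]/c[2]])
E
python3 - <<'E'
from h import *
p=bot.camera_params('top');im=cv2.imread('pics/top0.png')
tiles=[]
for n,uv,z in [('eye',(392,207),.06),('cube',(258,209),.036),('tube',(315,297),.028),('purple',(335,269),.028),('ring',(438,288),.012),('wide',(331,214),.012),('narrow',(251,300),.012),('pocket',(381,285),.012),('oil',(303,142),.08),('case',(186,325),.06),('pack',(457,206),.028)]:
    X=ray(p,uv,z);print(n,X.round(3),np.hypot(*X[:2]).round(3))
    if len(tiles)<8:
        u,v=uv;c=cv2.resize(im[v-25:v+25,u-25:u+25],(200,200),interpolation=cv2.INTER_CUBIC)
        c=np.clip(c.astype(float)*1.5,0,255).astype(np.uint8);tiles.append(c)
cv2.imwrite('pics/tiles.png',np.vstack([np.hstack(tiles[:4]),np.hstack(tiles[4:])]))
E
```

```text
eye [ 0.633 -0.251  0.06 ] 0.681
cube [0.638 0.026 0.036] 0.638
tube [ 0.451 -0.089  0.028] 0.46
purple [ 0.508 -0.133  0.028] 0.525
ring [ 0.463 -0.351  0.012] 0.581
wide [ 0.626 -0.127  0.012] 0.639
narrow [0.446 0.047 0.012] 0.449
pocket [ 0.472 -0.23   0.012] 0.525
oil [ 0.766 -0.073  0.08 ] 0.769
case [0.403 0.173 0.06 ] 0.438
pack [ 0.635 -0.393  0.028] 0.747
```

View pics/tiles.png

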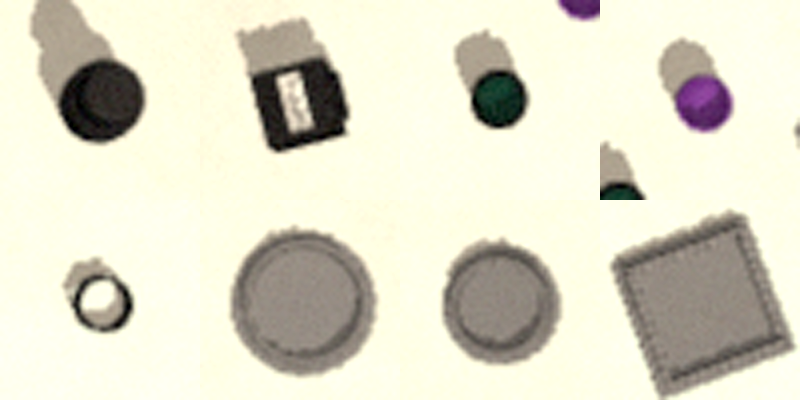

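View pics/wrist0.png

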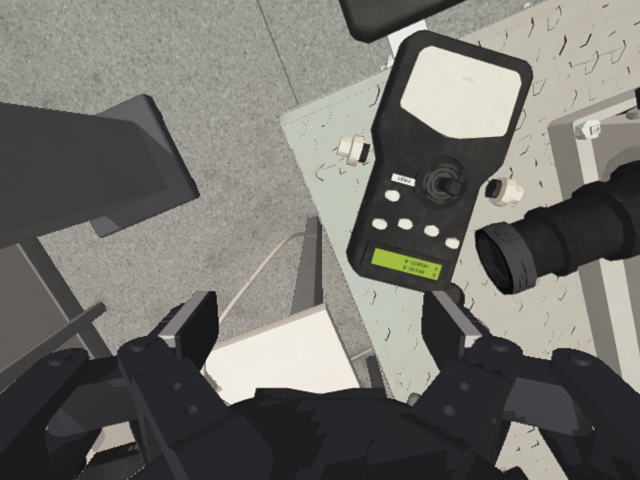

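The crops confirm the choices. The tube tile is black with a green glint, not purple. The eyepiece is stepped, the ring is at (438,288), and the cube's glass side looks to be on the right. I'll add a move planner and head for the tube.

```bash
cat >> h.py <<'E'
from scipy.spatial.transform import Rotation as Ro
def plan(x,y,z,yaw):
    "shift (m) and turn (2pi units) in tool axes to the pointing-down pose; yaw in degrees"
    s=bot.observe();R=Ro.from_euler('xyz',s['tool_rot'])
    T=Ro.from_euler('xyz',[np.pi,0,np.radians(yaw)])
    d=R.inv().apply(np.array([x,y,z])-s['position']);r=(R.inv()*T).as_rotvec()/2/np.pi
    print('t%.1f'%s['clock'],'pos',s['position'].round(4),'rot',np.degrees(s['tool_rot']).round(1),'q',s['qpos'].round(2),'\n shift',d.round(4),'turn',r.round(4))
E
python3 -c "
from h import *
plan(.45,-.089,.2,110)"
```

```text
t0.1 pos [0.234  0.5793 0.2309] rot [-180.    0.  158.] q [-1.26  0.52 -0.04  1.6   0.02  1.02 -0.11] 
 shift [-0.4506 -0.5388  0.0314] turn [-1.000e-04  1.000e-04  1.334e-01]
```

Request:
move_arm(
  moves=[
    [[1, -0.45, -0.54, 0.03, 0, 0, 0.133], [1, -0.45, -0.54, 0.03, 0, 0, 0.133], [1, -0.45, -0.54, 0.03, 0, 0, 0.133], [1, -0.45, -0.54, 0.03, 0, 0, 0.133], [1, -0.45, -0.54, 0.03, 0, 0, 0.133]],
  ],
)

```text
clock: 0.65
position: [0.3106, 0.3397, 0.2205]
tool_rot: [-3.142, -0.0, 2.002]
force: [1.0, -0.1, 0.1]
grip_width: 0.0857
finger_force: 0.0
```

```bash
python3 -c "
from h import *
plan(.45,-.089,.2,110)"
```

```text
t0.7 pos [0.3106 0.3397 0.2205] rot [-180.    -0.   114.7] q [-1.1   0.28  0.18  2.04 -0.07  0.83 -0.46] 
 shift [-0.4477 -0.0524  0.0205] turn [-0.    -0.     0.013]
```

Request:
move_arm(
  moves=[
    [[1, -0.448, -0.052, 0.02, 0, 0, 0.013], [1, -0.448, -0.052, 0.02, 0, 0, 0.013], [1, -0.448, -0.052, 0.02, 0, 0, 0.013], [1, -0.448, -0.052, 0.02, 0, 0, 0.013], [1, -0.448, -0.052, 0.02, 0, 0, 0.013]],
  ],
)

```text
clock: 1.15
position: [0.3895, 0.1029, 0.2097]
tool_rot: [3.141, -0.0, 1.926]
force: [3.1, 1.4, 0.3]
grip_width: 0.0854
finger_force: 0.0
```

```bash
python3 -c "
from h import *
plan(.45,-.089,.2,110)"
```

```text
t1.1 pos [0.3895 0.1029 0.2097] rot [180.   -0.  110.4] q [-0.69  0.21  0.33  2.18 -0.1   0.76  0.06] 
 shift [-0.201  -0.0101  0.0096] turn [ 0.0001 -0.      0.0011]
```

Request:
move_arm(
  moves=[
    [[1, -0.2, -0.01, 0.01, 0, 0, 0], [1, -0.2, -0.01, 0.01, 0, 0, 0], [1, -0.2, -0.01, 0.01, 0, 0, 0], [1, -0.2, -0.01, 0.01, 0, 0, 0], [1, -0.2, -0.01, 0.01, 0, 0, 0]],
  ],
)

```text
clock: 1.65
position: [0.4501, -0.0924, 0.1995]
tool_rot: [-3.141, 0.002, 1.918]
force: [0.5, 1.1, 0.2]
grip_width: 0.0853
finger_force: 0.0
```

Run:
```python
from h import *
p=bot.camera_params('wrist');im=bot.grab_frame('wrist')[:,:,::-1].copy();cv2.imwrite('pics/w1.png',im)
plan(.45,-.089,.2,110)
print(proj(p,np.array([.451,-.089,.028])))
```

```text
t1.7 pos [ 0.4496 -0.0893  0.1993] rot [-180.    0.  110.] q [-0.27  0.33  0.41  2.07 -0.18  0.78  0.61] 
 shift [ 0.0002  0.0005 -0.0007] turn [-0.0001  0.0001  0.0001]
[321.47091894 216.21930319]
```

View pics/w1.png

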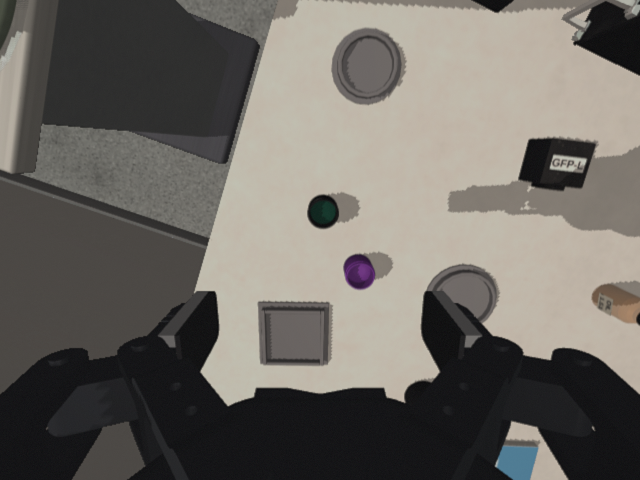

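The wrist view shows the tube at (323,211), purple look-alike (359,271), narrow cup (367,66), pocket (294,333), wide cup (463,293) and cube (557,162). I'll measure them in both views.

```bash
cat >> h.py <<'E'
def blob(im,uv,kind,r=45):
    u,v=map(int,uv);u0,v0=max(u-r,0),max(v-r,0);c=im[v0:v+r,u0:u+r].astype(int)
    g=c.max(2)
    h=cv2.cvtColor(c.astype(np.uint8),cv2.COLOR_BGR2HSV)
    m=(g<75) if kind=='dark' else ((h[:,:,1]<32)&(g<150)&(g>60)) 
    m=m.astype(np.uint8)
    n,l,st,ce=cv2.connectedComponentsWithStats(m)
    k=l[v-v0,u-u0] 
    if k==0: k=1+np.argmax(st[1:,4])
    cn=max(cv2.findContours((l==k).astype(np.uint8),0,2)[0],key=cv2.contourArea)
    rc=cv2.minAreaRect(cn);off=np.array([u0,v0])
    return np.array(rc[0])+off,np.array(rc[1]),rc[2],cv2.boxPoints(rc)+off
E
python3 - <<'E'
from h import *
for cam,f,L in [('top','top0',dict(tube=(315,297),ring=(445,290),eye=(392,207),cube=(250,206),wide=(331,214),narrow=(251,300),pocket=(381,285))),
  ('wrist','w1',dict(tube=(323,211),narrow=(367,66),pocket=(294,333),cube=(540,150),wide=(463,285)))]:
    p=bot.camera_params(cam);im=cv2.imread(f'pics/{f}.png')
    for n,uv in L.items():
        dark=n in('tube','ring','eye','cube')
        c,s,a,b=blob(im,uv,'dark' if dark else 'g',30 if cam=='top' else 50)
        z=dict(tube=.02,ring=.008,eye=.02,cube=.02).get(n,.007)
        X=ray(p,c,z);e=ray(p,b[1],z)-ray(p,b[0],z)
        print(cam,n,c.round(1),s.round(1),X[:2].round(4),'edge ang',np.degrees(np.arctan2(e[1],e[0])).round(1)%90)
E
```

```text
top tube [314.5 296. ] [14. 13.] [ 0.4524 -0.0882] edge ang 88.7
top ring [442.3 289.1] [ 5.7 13.3] [ 0.4599 -0.3616] edge ang 75.2
top eye [392.  206.5] [19. 20.] [ 0.6383 -0.2572] edge ang 88.7
top cube [257.7 209.4] [20.1 21.1] [0.6386 0.0283] edge ang 12.799999999999997
top wide [334.  215.3] [28.9 27.6] [ 0.6235 -0.1339] edge ang 53.2
top narrow [250.  299.7] [7.5 3.3] [0.4467 0.05  ] edge ang 55.1
top pocket [380.5 293.5] [29.7 32.5] [ 0.4535 -0.2293] edge ang 29.200000000000003
wrist tube [323. 211.] [32. 30.] [ 0.4504 -0.0819] edge ang 20.1
wrist narrow [366.6  65.6] [71.  76.8] [0.4423 0.0535] edge ang 74.0
wrist pocket [295. 333.] [64. 74.] [ 0.4696 -0.223 ] edge ang 20.2
wrist cube [554.8 163.8] [68. 51.] [0.6366 0.0335] edge ang 21.700000000000003
wrist wide [460.4 298. ] [75.  69.9] [ 0.6224 -0.1221] edge ang 17.599999999999994
```

Request:
move_arm(
  moves=[
    [[1, 0.004, 0, 0.05, 0, 0, 0], [1, 0.004, 0, 0.1, 0, 0, 0], [1, 0.004, 0, 0.12, 0, 0, 0], [1, 0.004, 0, 0.12, 0, 0, 0]],
  ],
)

```text
clock: 2.1
position: [0.4464, -0.0814, 0.0774]
tool_rot: [-3.137, -0.002, 1.927]
force: [-0.1, 0.3, 0.4]
grip_width: 0.0855
finger_force: 0.0
```

Run:
```python
from h import *
p=bot.camera_params('wrist');im=bot.grab_frame('wrist')[:,:,::-1].copy();cv2.imwrite('pics/w2.png',im)
g=proj(p,np.array([.451,-.085,.02]));print(g)
c,s,a,b=blob(im,g,'dark',70);print(c,s)
for z in(.014,.02,.028):print(ray(p,c,z))
plan(.45,-.085,.08,110)
cv2.imwrite('pics/w2c.png',im[60:480,120:520])
```

```text
[324.30733224 265.03634697]
[324.5 266. ] [56. 47.]
[ 0.45213762 -0.08752031  0.014     ]
[ 0.45133731 -0.08555241  0.02      ]
[ 0.45027023 -0.08292854  0.028     ]
t2.1 pos [ 0.4475 -0.0818  0.0791] rot [-1.799e+02 -1.000e-01  1.104e+02] q [-0.17  0.54  0.29  2.17 -0.33  0.48  0.73] 
 shift [-0.0039  0.0012 -0.0009] turn [-0.0003 -0.0002  0.0011]
```

View pics/w2c.png

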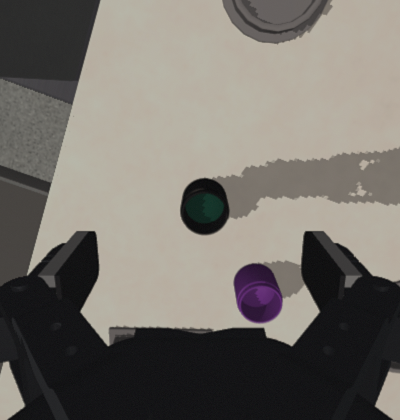

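Seen from near, the tube's top ellipse is at about (325,271) in the full frame, so the tube stands at about (0.451,-0.086). It sits clear between the fingers, with the purple one outside them. Descending.

```bash
python3 -c "
from h import *
plan(.451,-.086,.012,110)"
```

```text
t2.1 pos [ 0.4475 -0.0818  0.0791] rot [-1.799e+02 -1.000e-01  1.104e+02] q [-0.17  0.54  0.29  2.17 -0.33  0.48  0.73] 
 shift [-0.0053  0.002   0.0671] turn [-0.0003 -0.0002  0.0011]
```

Request:
move_arm(
  moves=[
    [[1, -0.003, 0.003, 0.04, 0, 0, 0], [1, -0.003, 0.003, 0.067, 0, 0, 0], [1, -0.003, 0.003, 0.067, 0, 0, 0], [1, -0.003, 0.003, 0.067, 0, 0, 0]],
  ],
  force=30,
)

```text
clock: 2.55
position: [0.4526, -0.0842, 0.0141]
tool_rot: [3.141, 0.0, 1.926]
force: [-0.2, -0.2, 0.1]
grip_width: 0.0851
finger_force: 0.0
```

```bash
python3 -c "
from h import *
plan(.451,-.086,.012,110)"
```

```text
t2.5 pos [ 0.4526 -0.0842  0.0141] rot [180.    0.  110.4] q [-0.1   0.67  0.2   2.17 -0.39  0.33  0.78] 
 shift [-0.0012 -0.0021  0.0021] turn [0.0001 0.     0.001 ]
```

Good. Close.

Request:
move_arm(
  moves=[
    [[0, -0.001, -0.002, 0.001, 0, 0, 0], [0, -0.001, -0.002, 0.001, 0, 0, 0], [0, -0.001, -0.002, 0.001, 0, 0, 0], [0, -0.001, -0.002, 0.001, 0, 0, 0], [0, -0.001, -0.002, 0.001, 0, 0, 0]],
  ],
)

```text
clock: 3.05
position: [0.4509, -0.0859, 0.0122]
tool_rot: [3.141, 0.0, 1.926]
force: [-2.2, 0.7, 15.2]
grip_width: 0.0285
finger_force: 28.4
```

Request:
move_arm(
  moves=[
    [[0, 0, 0, 0, 0, 0, 0], [0, 0, 0, 0, 0, 0, 0], [0, 0, 0, 0, 0, 0, 0], [0, 0, 0, 0, 0, 0, 0], [0, 0, 0, 0, 0, 0, 0]],
  ],
)

```text
clock: 3.55
position: [0.4509, -0.0859, 0.0122]
tool_rot: [3.141, 0.0, 1.926]
force: [-2.7, 0.1, 15.5]
grip_width: 0.0283
finger_force: 28.4
```

```bash
python3 -c "
from h import *
plan(.4445,.0505,.06,110)"
```

```text
t3.5 pos [ 0.4509 -0.0859  0.0122] rot [179.9   0.  110.4] q [-0.09  0.67  0.19  2.17 -0.39  0.32  0.79] 
 shift [ 0.1301  0.0415 -0.0478] turn [0.0001 0.     0.001 ]
```

Request:
move_arm(
  moves=[
    [[0, 0, 0, -0.03, 0, 0, 0], [0, 0.02, 0.01, -0.065, 0, 0, 0], [0, 0.065, 0.02, -0.068, 0, 0, 0], [0, 0.11, 0.035, -0.068, 0, 0, 0], [0, 0.13, 0.04, -0.068, 0, 0, 0]],
  ],
)

```text
clock: 4.05
position: [0.4425, 0.0539, 0.08]
tool_rot: [3.141, -0.001, 1.93]
force: [-0.7, -0.4, -0.4]
grip_width: 0.0285
finger_force: 30.4
```

Run:
```python
from h import *
bot.grab_frame('wrist')
p=bot.camera_params('wrist');im=bot.grab_frame('wrist')[:,:,::-1].copy();cv2.imwrite('pics/w3.png',im)
g=proj(p,np.array([.4445,.05,.007]));print(g)
plan(.4445,.05,.06,110);print(bot.observe()['finger_force'])
```

```text
[319.3025715 258.9900448]
t4.2 pos [0.4424 0.0532 0.0797] rot [ 1.800e+02 -1.000e-01  1.106e+02] q [-0.5   0.53  0.33  2.19 -0.37  0.47  0.47] 
 shift [-0.0037  0.0008  0.0197] turn [ 0.     -0.0001  0.0018]
30.425700021442026
```

View pics/w3.png

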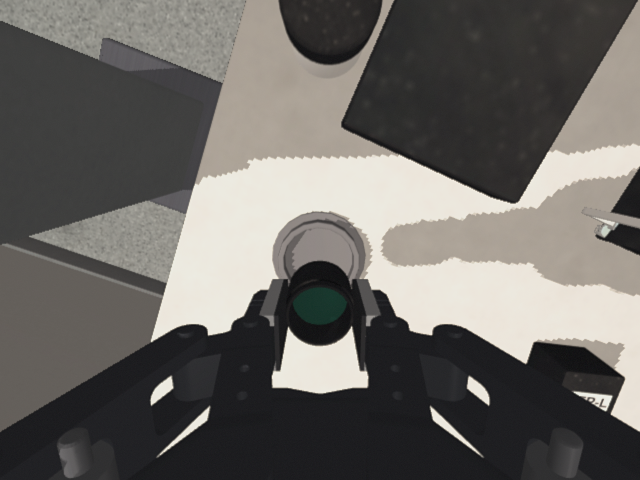

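Tube is gripped straight, centred at (320,303). The narrow cup's flange runs from column 273 to 369 with its top at row 211, so its centre is near (321,258).

Run:
```python
from h import *
p=bot.camera_params('wrist')
for uv in((321,257.5),(273,258),(369,258),(321,211)):print(ray(p,uv,.003).round(4))
X=ray(p,(321,257.5),.003)
# tube axis relative to TCP: top ellipse centre
s=bot.observe();print(ray(p,(320,313),s['position'][2]+.016)[:2]-s['position'][:2])
plan(X[0],X[1],.0195,110)
```

```text
[0.4459 0.0476 0.003 ]
[0.4155 0.0358 0.003 ]
[0.4765 0.0589 0.003 ]
[0.4345 0.0776 0.003 ]
[0.0005342  0.00016457]
t4.2 pos [0.4424 0.0532 0.0797] rot [ 1.800e+02 -1.000e-01  1.106e+02] q [-0.5   0.53  0.33  2.19 -0.37  0.47  0.47] 
 shift [-0.0064  0.0013  0.0602] turn [ 0.     -0.0001  0.0018]
```

Request:
move_arm(
  moves=[
    [[0, -0.006, 0.001, 0.0, 0, 0, 0], [0, -0.006, 0.001, 0.025, 0, 0, 0], [0, -0.006, 0.001, 0.045, 0, 0, 0], [0, -0.006, 0.001, 0.057, 0, 0, 0], [0, -0.006, 0.001, 0.057, 0, 0, 0]],
  ],
)

```text
clock: 4.65
position: [0.4454, 0.0433, 0.0215]
tool_rot: [-3.14, -0.0, 1.924]
force: [0.0, 0.3, -0.1]
grip_width: 0.0289
finger_force: 31.5
```

```bash
python3 -c "
from h import *
plan(.4459,.0476,.0175,110)"
```

```text
t4.7 pos [0.4454 0.0433 0.0215] rot [-179.9   -0.   110.2] q [-0.4   0.65  0.23  2.2  -0.43  0.33  0.54] 
 shift [0.0039 0.002  0.004 ] turn [-0.0003 -0.      0.0007]
```

Request:
move_arm(
  moves=[
    [[0, 0, 0, 0, 0, 0, 0], [0, 0, 0, 0, 0, 0, 0]],
  ],
)

```text
clock: 4.85
position: [0.4462, 0.044, 0.023]
tool_rot: [3.141, 0.0, 1.925]
force: [-0.3, 0.1, -0.7]
grip_width: 0.0281
finger_force: 31.5
```

```bash
python3 -c "
from h import *
plan(.4459,.0476,.0175,110)"
```

```text
t4.8 pos [0.4462 0.044  0.023 ] rot [180.    0.  110.3] q [-0.41  0.65  0.23  2.2  -0.43  0.33  0.54] 
 shift [0.0035 0.001  0.0055] turn [0.0001 0.0001 0.0008]
```

Request:
move_arm(
  moves=[
    [[0, 0.0035, 0.001, 0.001, 0, 0, 0], [0, 0.0035, 0.001, 0.003, 0, 0, 0], [0, 0.0035, 0.001, 0.005, 0, 0, 0], [0, 0.0035, 0.001, 0.005, 0, 0, 0], [0, 0.0035, 0.001, 0.005, 0, 0, 0]],
  ],
)

```text
clock: 5.35
position: [0.4458, 0.0481, 0.0177]
tool_rot: [3.141, 0.0, 1.926]
force: [0.8, -0.9, 6.3]
grip_width: 0.0285
finger_force: 32.0
```

It has touched the floor with about 6 N. Release and rise.

Request:
move_arm(
  moves=[
    [[0.7, 0, 0, 0, 0, 0, 0], [0.7, 0, 0, 0, 0, 0, 0], [0.7, 0, 0, 0, 0, 0, 0], [0.7, 0, 0, -0.02, 0, 0, 0], [0.7, 0, 0, -0.06, 0, 0, 0]],
  ],
)

```text
clock: 5.85
position: [0.4442, 0.0479, 0.0766]
tool_rot: [-3.137, -0.0, 1.926]
force: [0.1, 1.0, 0.3]
grip_width: 0.0597
finger_force: 0.0
```

Request:
move_arm(
  moves=[
    [[1, 0, 0, -0.05, 0, 0, 0], [1, 0, 0, -0.07, 0, 0, 0], [1, 0, 0, -0.07, 0, 0, 0]],
  ],
)

```text
clock: 6.15
position: [0.4468, 0.0487, 0.1501]
tool_rot: [3.137, -0.0, 1.926]
force: [-0.4, 0.5, -0.6]
grip_width: 0.0853
finger_force: 0.0
```

Run:
```python
from h import *
p=bot.camera_params('wrist');im=bot.grab_frame('wrist')[:,:,::-1].copy();cv2.imwrite('pics/w4.png',im[100:400,150:550])
print(proj(p,np.array([.4459,.0476,.033]))-[150,100])
plan(.463,-.351,.2,60)
```

```text
[167.05126804 134.69629358]
t6.2 pos [0.446  0.0488 0.1486] rot [179.9  -0.  110.4] q [-0.59  0.41  0.44  2.15 -0.29  0.64  0.41] 
 shift [-0.3806 -0.1233 -0.0518] turn [ 0.0004 -0.0002  0.14  ]
```

View pics/w4.png

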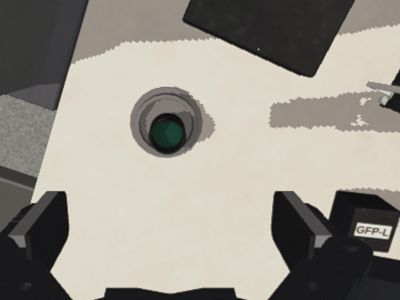

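The tube stands upright in its cup at crop (167,131), where it was expected. Next, the ring.

Request:
move_arm(
  moves=[
    [[1, -0.38, -0.123, -0.03, 0, 0, 0.14], [1, -0.38, -0.123, -0.03, 0, 0, 0.14], [1, -0.38, -0.123, -0.03, 0, 0, 0.14], [1, -0.38, -0.123, -0.03, 0, 0, 0.14], [1, -0.38, -0.123, -0.03, 0, 0, 0.14]],
  ],
)

```text
clock: 6.7
position: [0.4553, -0.2027, 0.1654]
tool_rot: [-3.14, 0.0, 1.17]
force: [0.3, -0.2, 0.0]
grip_width: 0.0854
finger_force: 0.0
```

```bash
python3 -c "
from h import *
plan(.463,-.351,.15,60)"
```

```text
t6.7 pos [ 0.4553 -0.2027  0.1654] rot [-179.9    0.    67. ] q [-0.18  0.5   0.66  2.02 -0.43  0.77  0.33] 
 shift [-0.1336  0.065   0.0154] turn [-0.0002  0.0001  0.0196]
```

Request:
move_arm(
  moves=[
    [[1, -0.134, 0.065, 0.02, 0, 0, 0.02], [1, -0.134, 0.065, 0.04, 0, 0, 0.02], [1, -0.134, 0.065, 0.055, 0, 0, 0.02], [1, -0.134, 0.065, 0.055, 0, 0, 0.02], [1, -0.134, 0.065, 0.055, 0, 0, 0.02]],
  ],
)

```text
clock: 7.2
position: [0.4627, -0.3507, 0.1089]
tool_rot: [-3.138, 0.001, 1.047]
force: [0.3, 0.9, -0.5]
grip_width: 0.0857
finger_force: 0.0
```

Run:
```python
from h import *
bot.grab_frame('wrist')
p=bot.camera_params('wrist');im=bot.grab_frame('wrist')[:,:,::-1].copy();cv2.imwrite('pics/w5.png',im)
g=proj(p,np.array([.463,-.351,.006]));print(g)
u,v=map(int,g);u0,v0=u-80,v-80
m=(im[v0:v+80,u0:u+80].max(2)<90).astype(np.uint8)
for c in cv2.findContours(m,0,2)[0]:
    if cv2.contourArea(c)>300:
        x,y,w,h=cv2.boundingRect(c);c0=(x+w/2+u0,y+h/2+v0);print(x+u0,y+v0,w,h,ray(p,c0,.006).round(4))
plan(.463,-.351,.002,60)
```

```text
[319.88973738 240.48737029]
300 222 41 42 [ 0.4624 -0.3529  0.006 ]
t7.3 pos [ 0.4642 -0.3485  0.1107] rot [-179.9   -0.    60.2] q [ 0.14  0.7   0.59  1.84 -0.54  0.77  0.5 ] 
 shift [-0.0028  0.0004  0.1087] turn [-0.0003 -0.0001  0.0006]
```

View pics/w5.png

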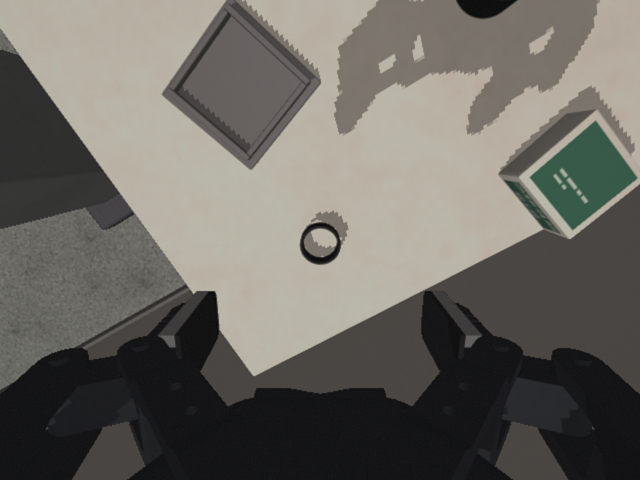

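The ring is at (320,243), clear of everything; the carton is off to the right at (570,170). Descend.

Request:
move_arm(
  moves=[
    [[1, -0.004, 0, 0.05, 0, 0, 0], [1, -0.004, 0, 0.09, 0, 0, 0], [1, -0.004, 0, 0.107, 0, 0, 0], [0.6, -0.004, 0, 0.107, 0, 0, 0], [0.6, -0.004, 0, 0.107, 0, 0, 0]],
  ],
)

```text
clock: 7.8
position: [0.4633, -0.353, 0.0058]
tool_rot: [3.14, 0.0, 1.051]
force: [0.1, -0.4, 0.9]
grip_width: 0.0589
finger_force: 0.0
```

```bash
python3 -c "
from h import *
plan(.4624,-.3525,.003,60)"
```

```text
t7.8 pos [ 0.4633 -0.353   0.0058] rot [179.9   0.   60.2] q [ 0.24  0.84  0.46  1.87 -0.65  0.58  0.6 ] 
 shift [ 0.     -0.001   0.0028] turn [0.0002 0.     0.0006]
```

Request:
move_arm(
  moves=[
    [[0.6, 0, -0.001, 0.0025, 0, 0, 0], [0, 0, -0.001, 0.0025, 0, 0, 0], [0, 0, -0.001, 0.0025, 0, 0, 0], [0, 0, -0.001, 0.0025, 0, 0, 0], [0, 0, -0.001, 0.0025, 0, 0, 0]],
  ],
)

```text
clock: 8.3
position: [0.4622, -0.3526, 0.0029]
tool_rot: [3.14, -0.0, 1.051]
force: [-0.7, 3.0, 11.0]
grip_width: 0.0284
finger_force: 28.9
```

Request:
move_arm(
  moves=[
    [[0, 0, 0, 0, 0, 0, 0], [0, 0, 0, 0, 0, 0, 0], [0, 0, 0, -0.03, 0, 0, 0], [0, 0, 0, -0.08, 0, 0, 0], [0, 0, 0, -0.1, 0, 0, 0]],
  ],
)

```text
clock: 8.8
position: [0.4624, -0.3536, 0.1058]
tool_rot: [3.138, 0.0, 1.05]
force: [0.1, -0.4, -1.4]
grip_width: 0.0283
finger_force: 30.3
```

```bash
python3 -c "
from h import *
plan(.446,.048,.1,110)"
```

```text
t8.8 pos [ 0.4624 -0.3536  0.1058] rot [179.8   0.   60.1] q [ 0.15  0.7   0.59  1.84 -0.55  0.76  0.52] 
 shift [ 0.3401 -0.2141  0.0049] turn [ 0.0005  0.0003 -0.1385]
```

Request:
move_arm(
  moves=[
    [[0, 0.34, -0.214, 0, 0, 0, -0.138], [0, 0.34, -0.214, 0, 0, 0, -0.138], [0, 0.34, -0.214, 0, 0, 0, -0.138], [0, 0.34, -0.214, 0, 0, 0, -0.138], [0, 0.34, -0.214, 0, 0, 0, -0.138]],
  ],
)

```text
clock: 9.3
position: [0.4511, -0.1009, 0.1025]
tool_rot: [3.14, 0.0, 1.806]
force: [1.5, -0.4, -1.3]
grip_width: 0.0283
finger_force: 30.3
```

```bash
python3 -c "
from h import *
plan(.446,.048,.1,110)"
```

```text
t9.3 pos [ 0.4511 -0.1009  0.1025] rot [179.9   0.  103.5] q [-0.22  0.52  0.41  2.14 -0.39  0.55  0.71] 
 shift [0.146  0.0298 0.0025] turn [ 0.0002  0.     -0.0181]
```

Request:
move_arm(
  moves=[
    [[0, 0.146, 0.03, 0.002, 0, 0, -0.018], [0, 0.146, 0.03, 0.002, 0, 0, -0.018], [0, 0.146, 0.03, 0.002, 0, 0, -0.018], [0, 0.146, 0.03, 0.002, 0, 0, -0.018], [0, 0.146, 0.03, 0.002, 0, 0, -0.018]],
  ],
)

```text
clock: 9.8
position: [0.4474, 0.0474, 0.1002]
tool_rot: [3.141, 0.0, 1.916]
force: [-0.4, 0.0, -0.9]
grip_width: 0.0283
finger_force: 30.3
```

Run:
```python
from h import *
bot.grab_frame('wrist')
p=bot.camera_params('wrist');im=bot.grab_frame('wrist')[:,:,::-1].copy()
plan(.446,.048,.1,110)
g=proj(p,np.array([.446,.048,.033]));print(g)
u,v=map(int,g);cv2.imwrite('pics/w6.png',cv2.resize(im[v-80:v+120,u-100:u+100],(600,600)));print(u-100,v-80)
```

```text
t9.9 pos [0.4475 0.0453 0.1001] rot [180.    0.  109.6] q [-0.54  0.5   0.4   2.17 -0.38  0.53  0.49] 
 shift [ 0.003  -0.0005  0.0001] turn [ 0.0001  0.0001 -0.0012]
[318.01625105 249.18642188]
218 169
```

View pics/w6.png

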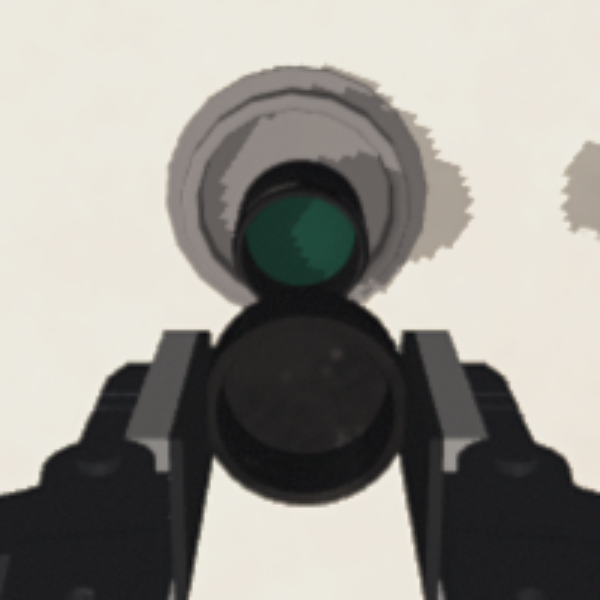

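The ring is level between the pads. The tube top is at full-frame pixel (318,248), which matches the estimate (0.446,0.048). Descending to just above contact.

Request:
move_arm(
  moves=[
    [[0, 0.003, -0.0005, 0.02, 0, 0, 0], [0, 0.003, -0.0005, 0.045, 0, 0, 0], [0, 0.003, -0.0005, 0.059, 0, 0, 0], [0, 0.003, -0.0005, 0.059, 0, 0, 0], [0, 0.003, -0.0005, 0.059, 0, 0, 0]],
  ],
)

```text
clock: 10.4
position: [0.446, 0.0477, 0.0412]
tool_rot: [-3.141, 0.0, 1.911]
force: [-0.1, -0.1, -0.9]
grip_width: 0.028
finger_force: 30.3
```

```bash
python3 -c "
from h import *
plan(.446,.048,.0361,110)"
```

```text
t10.4 pos [0.446  0.0477 0.0412] rot [-180.     0.   109.5] q [-0.46  0.62  0.3   2.2  -0.46  0.39  0.55] 
 shift [0.0003 0.0001 0.0051] turn [-0.      0.     -0.0014]
```

Request:
move_arm(
  moves=[
    [[0, 0, 0, 0.002, 0, 0, 0], [0, 0, 0, 0.004, 0, 0, 0], [0, 0, 0, 0.005, 0, 0, 0], [0, 0, 0, 0.005, 0, 0, 0], [0, 0, 0, 0.005, 0, 0, 0]],
  ],
)

```text
clock: 10.9
position: [0.446, 0.049, 0.0359]
tool_rot: [3.141, 0.0, 1.914]
force: [-0.3, 1.1, 0.9]
grip_width: 0.0278
finger_force: 30.4
```

Light contact. Release slowly and rise.

Request:
move_arm(
  moves=[
    [[0.45, 0, 0, 0, 0, 0, 0], [0.6, 0, 0, 0, 0, 0, 0], [0.6, 0, 0, 0, 0, 0, 0], [0.6, 0, 0, -0.01, 0, 0, 0], [0.7, 0, 0, -0.05, 0, 0, 0]],
  ],
)

```text
clock: 11.4
position: [0.4443, 0.0485, 0.0848]
tool_rot: [-3.137, -0.0, 1.913]
force: [0.9, -0.2, 1.2]
grip_width: 0.0598
finger_force: 0.0
```

Request:
move_arm(
  moves=[
    [[1, 0, 0, -0.05, 0, 0, 0], [1, 0, 0, -0.08, 0, 0, 0], [1, 0, 0, -0.08, 0, 0, 0]],
  ],
)

```text
clock: 11.7
position: [0.4473, 0.0493, 0.1697]
tool_rot: [3.136, -0.0, 1.913]
force: [-0.5, 1.2, -0.4]
grip_width: 0.0854
finger_force: 0.0
```

Run:
```python
from h import *
p=bot.camera_params('wrist');im=bot.grab_frame('wrist')[:,:,::-1].copy()
g=proj(p,np.array([.446,.048,.045]));print(g)
cv2.imwrite('pics/w7.png',im)
# cube: centre est, view
c=proj(p,np.array([.638,.028,.036]));print('cube',c)
plan(.638,.028,.15,100)
```

```text
[316.30015348 232.41246264]
cube [509.06812694 319.49784597]
t11.8 pos [0.4466 0.0494 0.1679] rot [179.8  -0.  109.7] q [-0.65  0.38  0.52  2.13 -0.29  0.69  0.41] 
 shift [-0.0846  0.173   0.0185] turn [ 0.0006 -0.0001  0.0268]
```

View pics/w7.png

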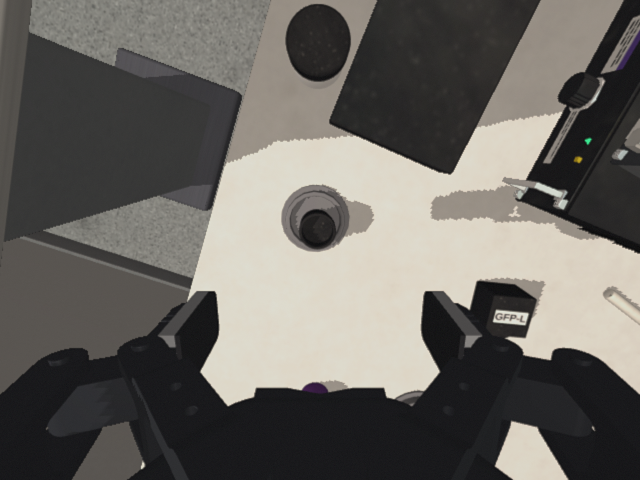

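The ring sits centred on the tube at (317,230), where it was expected. Next is the cube, which stands near the microscope's black base, so I'll check that clearance and the cube's yaw.

Run:
```python
from h import *
t=bot.camera_params('top');s=bot.camera_params('side');w=bot.camera_params('wrist')
for z in(0,.05,.1,.15,.2,.25):
    print(z,'top195',ray(t,(195,160),z)[:2].round(3),'top213',ray(t,(213,190),z)[:2].round(3),'knob',ray(t,(207,229),z)[:2].round(3),'side(288,300)',ray(s,(286,300),z)[:2].round(3),'sideknob',ray(s,(308,344),z)[:2].round(3),'w',ray(w,(515,200),z)[:2].round(3),'wknob',ray(w,(560,195),z)[:2].round(3))
```

```text
0 top195 [0.752 0.165] top213 [0.685 0.127] knob [0.601 0.141] side(288,300) [0.639 0.018] sideknob [0.597 0.121] w [0.61  0.129] wknob [0.647 0.147]
0.05 top195 [0.741 0.153] top213 [0.678 0.116] knob [0.597 0.13 ] side(288,300) [0.636 0.053] sideknob [0.597 0.149] w [0.58  0.126] wknob [0.611 0.141]
0.1 top195 [0.73 0.14] top213 [0.67  0.105] knob [0.594 0.118] side(288,300) [0.633 0.088] sideknob [0.597 0.177] w [0.55  0.123] wknob [0.575 0.135]
0.15 top195 [0.719 0.127] top213 [0.662 0.094] knob [0.59  0.107] side(288,300) [0.63  0.123] sideknob [0.596 0.206] w [0.521 0.12 ] wknob [0.54  0.129]
0.2 top195 [0.708 0.114] top213 [0.654 0.083] knob [0.586 0.095] side(288,300) [0.627 0.158] sideknob [0.596 0.234] w [0.491 0.117] wknob [0.504 0.124]
0.25 top195 [0.697 0.101] top213 [0.647 0.073] knob [0.583 0.083] side(288,300) [0.624 0.192] sideknob [0.596 0.262] w [0.461 0.115] wknob [0.468 0.118]
```

Request:
move_arm(
  moves=[
    [[1, -0.085, 0.172, 0.02, 0, 0, 0.018], [1, -0.085, 0.172, 0.02, 0, 0, 0.018], [1, -0.085, 0.172, 0.02, 0, 0, 0.018], [1, -0.085, 0.172, 0.035, 0, 0, 0.018], [1, -0.085, 0.172, 0.035, 0, 0, 0.018]],
  ],
)

```text
clock: 12.25
position: [0.6383, 0.0255, 0.1265]
tool_rot: [-3.138, 0.001, 1.8]
force: [-0.8, -0.5, -0.7]
grip_width: 0.0854
finger_force: 0.0
```

Run:
```python
from h import *
bot.grab_frame('wrist');bot.grab_frame('wrist')
p=bot.camera_params('wrist');im=bot.grab_frame('wrist')[:,:,::-1].copy()
plan(.638,.026,.13,103);print(proj(p,np.array([.638,.026,.036])))
cv2.imwrite('pics/w8.png',im)
```

```text
t12.4 pos [0.6353 0.0263 0.1299] rot [-179.9   -0.   103.1] q [-0.44  0.71  0.48  1.67 -0.41  0.86  0.44] 
 shift [-0.0009  0.0025 -0.0001] turn [-0.0003 -0.      0.0003]
[322.91984636 242.59421021]
```

View pics/w8.png

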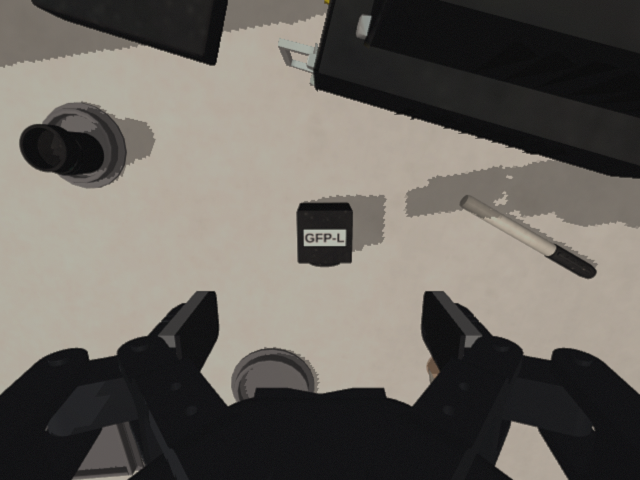

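The cube's top face is square with the image, columns 297–352 and rows 211–262, with the glass bulging at the lower edge (325,265). So yaw 103° is right.

Run:
```python
from h import *
p=bot.camera_params('wrist')
for uv in((324.5,236.5),(297,237),(352,237)):print(ray(p,uv,.036).round(4))
X=ray(p,(324.5,236.5),.036);plan(X[0],X[1],.012,103)
```

```text
[0.638  0.0308 0.036 ]
[0.6188 0.0259 0.036 ]
[0.6574 0.035  0.036 ]
t12.4 pos [0.6353 0.0263 0.1299] rot [-179.9   -0.   103.1] q [-0.44  0.71  0.48  1.67 -0.41  0.86  0.44] 
 shift [0.0038 0.0039 0.1179] turn [-0.0003 -0.      0.0003]
```

Request:
move_arm(
  moves=[
    [[1, 0.002, 0.0035, 0.04, 0, 0, 0], [1, 0.002, 0.0035, 0.08, 0, 0, 0], [1, 0.002, 0.0035, 0.118, 0, 0, 0], [1, 0.002, 0.0035, 0.118, 0, 0, 0], [1, 0.002, 0.0035, 0.118, 0, 0, 0]],
  ],
)

```text
clock: 12.9
position: [0.6391, 0.0294, 0.0142]
tool_rot: [3.142, 0.0, 1.8]
force: [-0.5, -0.5, 0.5]
grip_width: 0.0854
finger_force: 0.0
```

```bash
python3 -c "
from h import *
plan(.638,.029,.012,103)"
```

```text
t12.9 pos [0.6391 0.0294 0.0142] rot [180.    0.  103.2] q [-0.39  0.87  0.39  1.7  -0.49  0.67  0.49] 
 shift [-0.0001 -0.0012  0.0022] turn [0.     0.     0.0004]
```

Request:
move_arm(
  moves=[
    [[0, 0, -0.001, 0.002, 0, 0, 0], [0, 0, -0.001, 0.002, 0, 0, 0], [0, 0, -0.001, 0.002, 0, 0, 0], [0, 0, -0.001, 0.002, 0, 0, 0], [0, 0, -0.001, 0.002, 0, 0, 0]],
  ],
)

```text
clock: 13.4
position: [0.6389, 0.0294, 0.012]
tool_rot: [3.14, -0.0, 1.8]
force: [-2.2, 0.5, 11.7]
grip_width: 0.0393
finger_force: 29.7
```

Request:
move_arm(
  moves=[
    [[0, 0, 0, 0, 0, 0, 0], [0, 0, 0, 0, 0, 0, 0], [0, 0, 0, -0.03, 0, 0, 0], [0, -0.02, 0, -0.07, 0, 0, 0], [0, -0.05, 0, -0.1, 0, 0, 0]],
  ],
)

```text
clock: 13.9
position: [0.6501, -0.0183, 0.1131]
tool_rot: [3.141, -0.001, 1.803]
force: [0.8, 0.6, -1.3]
grip_width: 0.0397
finger_force: 32.1
```

Run:
```python
from h import *
t=bot.camera_params('top');im=cv2.imread('pics/top0.png')
# pocket outer corners from tile (tile origin 356,260, x4)
for q in((610-600,262-200),(735-600,210-200),(793-600,345-200),(662-600,397-200)):
    print(ray(t,(356+q[0]/4,260+q[1]/4),.003).round(4))
w=bot.camera_params('wrist')
plan(.471,-.228,.1,110)
```

```text
[ 0.4929 -0.1837  0.003 ]
[ 0.5193 -0.2517  0.003 ]
[ 0.4462 -0.2808  0.003 ]
[ 0.42   -0.2097  0.003 ]
t13.9 pos [ 0.6501 -0.0183  0.1131] rot [179.9  -0.  103.3] q [-0.35  0.75  0.46  1.64 -0.42  0.85  0.51] 
 shift [-0.1629 -0.2226  0.0128] turn [ 0.0002 -0.0001 -0.0186]
```

Request:
move_arm(
  moves=[
    [[0, -0.163, -0.222, 0.01, 0, 0, -0.023], [0, -0.163, -0.222, 0.01, 0, 0, -0.023], [0, -0.163, -0.222, 0.01, 0, 0, -0.023], [0, -0.163, -0.222, 0.01, 0, 0, -0.023], [0, -0.163, -0.222, 0.01, 0, 0, -0.023]],
  ],
)

```text
clock: 14.4
position: [0.486, -0.2105, 0.1022]
tool_rot: [3.141, 0.001, 1.945]
force: [1.3, -0.6, -0.8]
grip_width: 0.0391
finger_force: 32.0
```

Run:
```python
from h import *
plan(.47,-.2295,.1,111.5)
```

```text
t14.4 pos [ 0.486  -0.2105  0.1022] rot [180.    0.  111.5] q [ 0.01  0.59  0.39  1.97 -0.37  0.64  1.02] 
 shift [-0.0119 -0.0218  0.0022] turn [ 0.0001  0.0001 -0.0001]
```

Request:
move_arm(
  moves=[
    [[0, -0.012, -0.022, 0.002, 0, 0, 0], [0, -0.012, -0.022, 0.002, 0, 0, 0], [0, -0.012, -0.022, 0.002, 0, 0, 0]],
  ],
)

```text
clock: 14.7
position: [0.4714, -0.2287, 0.1001]
tool_rot: [3.141, 0.0, 1.944]
force: [-0.4, 0.8, -1.2]
grip_width: 0.0393
finger_force: 32.0
```

Run:
```python
from h import *
p=bot.camera_params('wrist');im=bot.grab_frame('wrist')[:,:,::-1].copy()
plan(.47,-.2295,.1,111.5);u,v=map(int,proj(p,np.array([.47,-.23,.012])));print(u-100,v-80)
cv2.imwrite('pics/w9.png',cv2.resize(im[v-80:v+120,u-100:u+100],(600,600)))
```

```text
t14.8 pos [ 0.4719 -0.228   0.1   ] rot [180.    0.  111.5] q [ 0.06  0.59  0.39  1.99 -0.37  0.63  1.06] 
 shift [-0.0007 -0.0023  0.    ] turn [ 0.0001  0.     -0.0001]
216 164
```

View pics/w9.png

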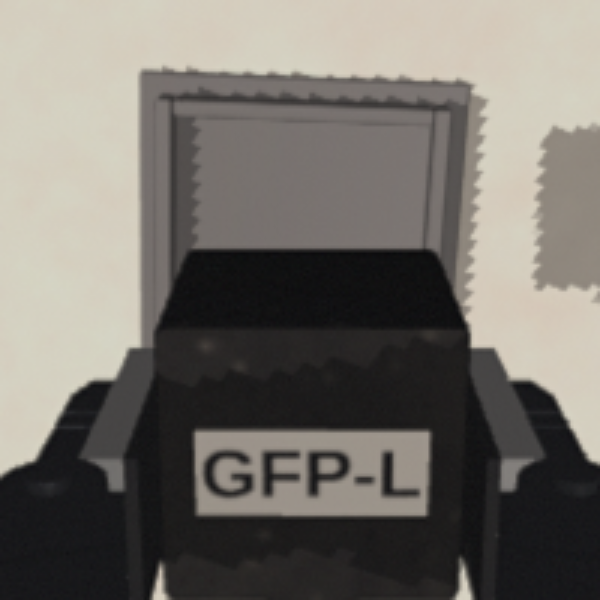

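The cube is held square. The pocket's flange top edge runs from crop (140,70) to (470,84), about 2° off; its centre is at about full pixel (318,243).

Run:
```python
from h import *
p=bot.camera_params('wrist')
a=ray(p,(216+140/3,164+70/3),.003);b=ray(p,(216+470/3,164+84/3),.003)
d=(b-a)[:2];print(np.linalg.norm(d),np.degrees(np.arctan2(d[1],d[0])))
n=np.array([d[1],-d[0]])/np.linalg.norm(d);c=(a[:2]+b[:2])/2+n*.039;print(a,b,c)
```

```text
0.07751977911838305 19.112733404328228
[ 0.4207852  -0.20657478  0.003     ] [ 0.49403179 -0.18119265  0.003     ] [ 0.47017818 -0.23073389]
```

Run:
```python
from h import *
plan(.4707,-.2321,.021,110.3)
```

```text
t14.8 pos [ 0.4719 -0.228   0.1   ] rot [180.    0.  111.5] q [ 0.06  0.59  0.39  1.99 -0.37  0.63  1.06] 
 shift [-0.0034 -0.0027  0.079 ] turn [0.0001 0.     0.0032]
```

Request:
move_arm(
  moves=[
    [[0, -0.0035, -0.0025, 0.03, 0, 0, 0.003], [0, -0.0035, -0.0025, 0.06, 0, 0, 0.003], [0, -0.0035, -0.0025, 0.078, 0, 0, 0.003], [0, -0.0035, -0.0025, 0.078, 0, 0, 0.003], [0, -0.0035, -0.0025, 0.078, 0, 0, 0.003]],
  ],
)

```text
clock: 15.25
position: [0.4707, -0.2322, 0.0221]
tool_rot: [-3.142, -0.0, 1.927]
force: [0.0, -0.3, -0.9]
grip_width: 0.0395
finger_force: 31.9
```

Run:
```python
from h import *
plan(.4707,-.2321,.0172,110.3)
```

```text
t15.2 pos [ 0.4707 -0.2322  0.0221] rot [-180.    -0.   110.4] q [ 0.13  0.72  0.3   2.01 -0.44  0.47  1.11] 
 shift [ 0.0001 -0.      0.0049] turn [-0.     -0.      0.0003]
```

Request:
move_arm(
  moves=[
    [[0, 0, 0, 0.002, 0, 0, 0], [0, 0, 0, 0.004, 0, 0, 0], [0, 0, 0, 0.005, 0, 0, 0], [0, 0, 0, 0.005, 0, 0, 0], [0, 0, 0, 0.005, 0, 0, 0]],
  ],
)

```text
clock: 15.75
position: [0.4705, -0.2326, 0.017]
tool_rot: [3.141, 0.0, 1.926]
force: [0.4, 1.1, 4.7]
grip_width: 0.0393
finger_force: 32.7
```

Contact with about 5 N. Release and rise.

Request:
move_arm(
  moves=[
    [[0.6, 0, 0, 0, 0, 0, 0], [0.8, 0, 0, 0, 0, 0, 0], [0.8, 0, 0, 0, 0, 0, 0], [0.8, 0, 0, -0.02, 0, 0, 0], [0.8, 0, 0, -0.06, 0, 0, 0]],
  ],
)

```text
clock: 16.25
position: [0.4687, -0.2322, 0.0755]
tool_rot: [-3.138, -0.003, 1.926]
force: [0.7, -0.1, 1.1]
grip_width: 0.0685
finger_force: 0.0
```

Run:
```python
from h import *
plan(.636,-.2515,.16,100)
```

```text
t16.2 pos [ 0.4687 -0.2322  0.0755] rot [-1.798e+02 -1.000e-01  1.103e+02] q [ 0.08  0.63  0.37  2.   -0.4   0.58  1.07] 
 shift [-0.076   0.1499 -0.0852] turn [-0.0006 -0.0004  0.0287]
```

Request:
move_arm(
  moves=[
    [[1, 0, 0, -0.05, 0, 0, 0.02], [1, -0.03, 0.03, -0.085, 0, 0, 0.07], [1, -0.076, 0.15, -0.085, 0, 0, 0.07], [1, -0.076, 0.15, -0.085, 0, 0, 0.07], [1, -0.076, 0.15, -0.085, 0, 0, 0.07]],
  ],
)

```text
clock: 16.75
position: [0.6403, -0.2505, 0.1616]
tool_rot: [3.141, -0.0, 1.488]
force: [-0.5, 0.6, 0.2]
grip_width: 0.0856
finger_force: 0.0
```

Request:
move_arm(
  moves=[
    [[1, 0, 0, 0, 0, 0, 0], [1, 0, 0, 0, 0, 0, 0]],
  ],
)

```text
clock: 16.95
position: [0.6368, -0.2518, 0.161]
tool_rot: [-3.14, 0.0, 1.486]
force: [-1.0, -0.2, -0.3]
grip_width: 0.0855
finger_force: 0.0
```

Run:
```python
from h import *
p=bot.camera_params('wrist');im=bot.grab_frame('wrist')[:,:,::-1].copy()
plan(.636,-.2515,.16,85);print(proj(p,np.array([.636,-.2515,.06])),proj(p,np.array([.636,-.2515,.0])),proj(p,np.array([.4702,-.2307,.041])))
cv2.imwrite('pics/w10.png',im)
```

```text
t17.0 pos [ 0.6363 -0.2521  0.1614] rot [-179.9    0.    85.1] q [-0.04  0.77  0.57  1.51 -0.46  1.    0.56] 
 shift [ 0.0006 -0.0003  0.0014] turn [-0.0002  0.      0.0003]
[318.12169605 238.74856473] [318.53779998 221.70050198] [107.85872076 223.94749097]
```

View pics/w10.png

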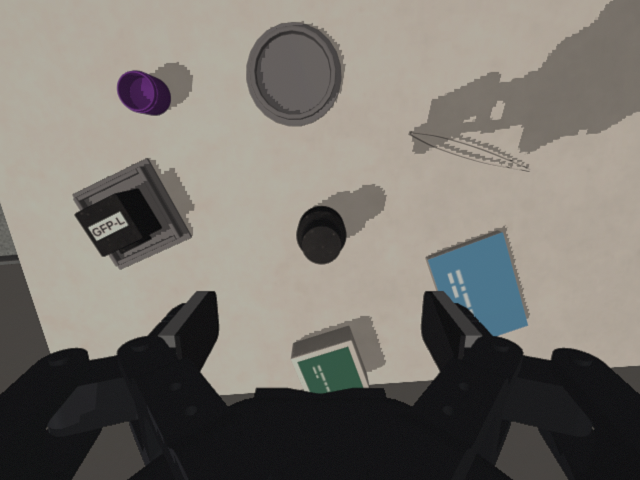

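The cube sits in the pocket with its label at (108,226), as predicted. The eyepiece's neck is at (321,242). The carton at (335,365) is well behind.

Run:
```python
from h import *
p=bot.camera_params('wrist')
X=ray(p,(321,242),.06);print(X, ray(p,(321,231),.036))
print('wide',ray(p,(295,73.5),.004))
plan(X[0],X[1],.012,85)
```

```text
[ 0.63738925 -0.25450282  0.06      ] [ 0.63765102 -0.25193054  0.036     ]
wide [ 0.62695906 -0.1272606   0.004     ]
t17.0 pos [ 0.6363 -0.2521  0.1614] rot [-179.9    0.    85.1] q [-0.04  0.77  0.57  1.51 -0.46  1.    0.56] 
 shift [-0.0023  0.0015  0.1494] turn [-0.0002  0.      0.0003]
```

Request:
move_arm(
  moves=[
    [[1, -0.0015, 0.0015, 0.05, 0, 0, 0], [1, -0.0015, 0.0015, 0.1, 0, 0, 0], [1, -0.0015, 0.0015, 0.147, 0, 0, 0], [1, -0.0015, 0.0015, 0.147, 0, 0, 0], [1, -0.0015, 0.0015, 0.147, 0, 0, 0]],
  ],
)

```text
clock: 17.5
position: [0.6381, -0.2541, 0.016]
tool_rot: [-3.141, 0.0, 1.485]
force: [0.1, -0.1, 1.2]
grip_width: 0.0854
finger_force: 0.0
```

Run:
```python
from h import *
plan(.6375,-.2532,.012,85)
```

```text
t17.5 pos [ 0.6381 -0.2541  0.016 ] rot [-180.     0.    85.1] q [ 0.01  0.94  0.47  1.56 -0.55  0.77  0.63] 
 shift [ 0.0009 -0.0007  0.004 ] turn [-0.0001  0.0001  0.0003]
```

Request:
move_arm(
  moves=[
    [[1, 0.001, -0.0005, 0.004, 0, 0, 0], [0, 0.001, -0.0005, 0.004, 0, 0, 0], [0, 0.001, -0.0005, 0.004, 0, 0, 0], [0, 0.001, -0.0005, 0.004, 0, 0, 0], [0, 0.001, -0.0005, 0.004, 0, 0, 0]],
  ],
)

```text
clock: 18.0
position: [0.6385, -0.2524, 0.0118]
tool_rot: [3.141, 0.0, 1.486]
force: [-3.4, 2.0, 9.8]
grip_width: 0.0383
finger_force: 29.0
```

Request:
move_arm(
  moves=[
    [[0, 0, 0, 0, 0, 0, 0], [0, 0, 0, 0, 0, 0, 0], [0, 0, 0, -0.03, 0, 0, 0], [0, 0, 0, -0.06, 0, 0, 0], [0, 0, 0, -0.06, 0, 0, 0]],
  ],
)

```text
clock: 18.5
position: [0.6399, -0.2534, 0.0748]
tool_rot: [3.136, 0.001, 1.486]
force: [-0.3, -0.2, -1.0]
grip_width: 0.0381
finger_force: 30.8
```

Run:
```python
from h import *
plan(.6265,-.1272,.075,85)
```

```text
t18.5 pos [ 0.6399 -0.2534  0.0748] rot [1.797e+02 1.000e-01 8.510e+01] q [-0.01  0.87  0.51  1.55 -0.52  0.85  0.61] 
 shift [ 0.1246 -0.024  -0.0005] turn [0.0008 0.0002 0.0004]
```

Request:
move_arm(
  moves=[
    [[0, 0.125, -0.024, 0, 0, 0, 0], [0, 0.125, -0.024, 0, 0, 0, 0], [0, 0.125, -0.024, 0, 0, 0, 0], [0, 0.125, -0.024, 0, 0, 0, 0], [0, 0.125, -0.024, 0, 0, 0, 0]],
  ],
)

```text
clock: 19.0
position: [0.6248, -0.1253, 0.0706]
tool_rot: [-3.141, 0.0, 1.487]
force: [0.9, -0.6, 0.9]
grip_width: 0.0383
finger_force: 30.8
```

Run:
```python
from h import *
p=bot.camera_params('wrist');im=bot.grab_frame('wrist')[:,:,::-1].copy()
plan(.6265,-.1272,.075,85)
print(proj(p,np.array([.6265,-.1272,.004])))
cv2.imwrite('pics/w11.png',im[100:400,120:520])
```

```text
t19.1 pos [ 0.6248 -0.1264  0.0707] rot [180.    0.   85.1] q [-0.22  0.81  0.52  1.7  -0.53  0.78  0.47] 
 shift [-0.0006  0.0018 -0.0043] turn [0.     0.0001 0.0004]
[321.74309663 255.58245228]
```

View pics/w11.png

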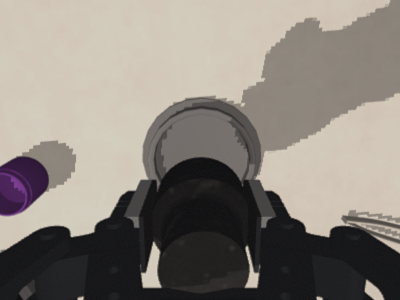

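Run:
```python
from h import *
p=bot.camera_params('wrist');s=bot.observe()['position']
print(proj(p,np.array([s[0],s[1],.119])),proj(p,np.array([s[0],s[1],.0587])))
print(ray(p,(324,362),.119)-s)
plan(.6265,-.1272,.0215,85)
```

```text
[318.0368071  360.95454452] [318.68244021 286.3527751 ]
[ 0.00186852 -0.0005406   0.04829843]
t19.1 pos [ 0.6248 -0.1264  0.0707] rot [180.    0.   85.1] q [-0.22  0.81  0.52  1.7  -0.53  0.78  0.47] 
 shift [-0.0006  0.0018  0.0492] turn [0.     0.0001 0.0004]
```

The eyepiece is held upright and the cup's centre is at (322,256), as estimated. Lowering.

Request:
move_arm(
  moves=[
    [[0, 0, 0.001, 0.02, 0, 0, 0], [0, 0, 0.001, 0.04, 0, 0, 0], [0, 0, 0.001, 0.048, 0, 0, 0], [0, 0, 0.001, 0.048, 0, 0, 0], [0, 0, 0.001, 0.048, 0, 0, 0]],
  ],
)

```text
clock: 19.55
position: [0.626, -0.1267, 0.0233]
tool_rot: [3.141, 0.0, 1.485]
force: [0.3, -0.6, -0.7]
grip_width: 0.0383
finger_force: 30.7
```

Run:
```python
from h import *
plan(.6255,-.1272,.017,85)
```

```text
t19.6 pos [ 0.626  -0.1267  0.0233] rot [180.    0.   85.1] q [-0.19  0.88  0.47  1.71 -0.57  0.7   0.49] 
 shift [-0.0005 -0.0005  0.0063] turn [0.0001 0.0001 0.0003]
```

Request:
move_arm(
  moves=[
    [[0, 0, 0, 0.002, 0, 0, 0], [0, 0, 0, 0.004, 0, 0, 0], [0, 0, 0, 0.006, 0, 0, 0], [0, 0, 0, 0.0065, 0, 0, 0], [0, 0, 0, 0.0065, 0, 0, 0]],
  ],
)

```text
clock: 20.05
position: [0.626, -0.1258, 0.0168]
tool_rot: [3.141, -0.0, 1.486]
force: [-1.8, 0.8, 8.2]
grip_width: 0.0384
finger_force: 31.9
```

Request:
move_arm(
  moves=[
    [[0.6, 0, 0, 0, 0, 0, 0], [0.8, 0, 0, 0, 0, 0, 0], [0.9, 0, 0, 0, 0, 0, 0], [0.9, 0, 0, -0.02, 0, 0, 0], [0.9, 0, 0, -0.06, 0, 0, 0]],
  ],
)

```text
clock: 20.55
position: [0.6242, -0.1255, 0.0746]
tool_rot: [-3.137, 0.0, 1.486]
force: [-0.5, -0.5, -0.1]
grip_width: 0.0766
finger_force: 0.0
```

Request:
move_arm(
  moves=[
    [[1, 0, 0, -0.05, 0, 0, 0], [1, 0, 0, -0.1, 0, 0, 0], [1, 0.05, 0, -0.14, 0, 0, 0], [1, 0.05, 0, -0.14, 0, 0, 0], [1, 0.05, 0, -0.14, 0, 0, 0]],
  ],
)

```text
clock: 21.05
position: [0.6309, -0.0736, 0.2173]
tool_rot: [3.14, -0.001, 1.49]
force: [0.2, 0.4, -1.5]
grip_width: 0.0853
finger_force: 0.0
```

Run:
```python
from h import *
p=bot.camera_params('wrist');im=bot.grab_frame('wrist')[:,:,::-1].copy()
print(proj(p,np.array([.6265,-.1272,.065])),proj(p,np.array([.6265,-.1272,.005])),proj(p,np.array([.446,.048,.045])),proj(p,np.array([.4702,-.2307,.041])))
cv2.imwrite('pics/w12.png',im)
```

```text
[318.82070119 280.79011748] [318.88318183 260.21311518] [94.51320477 99.10198151] [183.24263165 371.80758336]
```

View pics/w12.png

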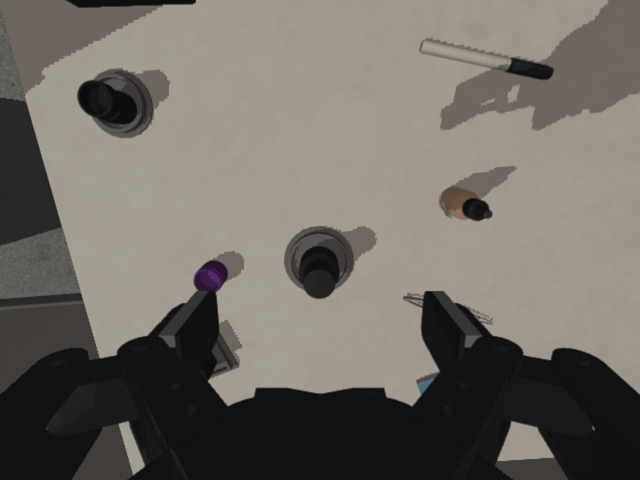

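The eyepiece stands upright in the wide cup, its top at (320,284) and the flange centred at (319,260). The ring still sits on the tube at (96,98), and the bystanders have not moved. Handing in.

```bash
python3 -c "
from workcell import bot
print(bot.job_done())"
```

```text
the job is handed in; nothing more can be done
None
```

I handed the job in at about 21 s of robot time with the lens tube, filter cube and eyepiece in their holders and the short ring centred on the tube. Each was checked in the wrist camera, but the hand-in returned no verdict.

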